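Set the height-check arm down on a sample plug

TASK

Take the plug out of the tray pocket next to the finger tab and stand it upright in the middle of the stand's round anvil. Then swing the stand's stiff arm down by its handle until the rubber foot just rests on the plug's top, pressing only gently, and let go so that the arm stays there. Leave the other plugs in their pockets and do not disturb the glassware and other things around.

Things in the scene. Friction and masses are not known exactly. Their poses are not given: they have to be found in the camera images.
- hinge (a point): Centre of the hinge of the height-check stand, 85 mm above the table. The stand is fixed: a grey base plate 260 x 100 x 16 mm (from 70 mm behind the hinge to 190 mm in front), two aluminium cheeks (top 106 mm above the table, 44 mm over both) that hold a hinged aluminium arm. Axes: x points level from the hinge towards the anvil, z up, y level along the hinge axis; these axes are fixed to the stand and do not turn with the arm.
- anvil (a point): Centre of the top face of the anvil, a plain flat steel disc 40 mm across whose top is 35 mm above the table (19 mm above the base plate); it lies 134 mm from the hinge along the hinge point's x. Same axes as the hinge point.
- press_arm (a joint): Angle of the arm in rad: 0 is level (lower stop), growing as it rises; starts raised, 1.6 to 2.05 (upright or leaning back, handle about 265 mm above the table); upper stop 2.2. Stiff hinge: it stays where released; near level, moving it takes about 2 N down or 3.5 N up at the handle. A bar 14 mm high, 12 mm wide, 184 mm long. At 0 the foot is 10 mm above the bare anvil.
- handle (a point): Grip point on the arm's handle, a grey round peg 12 mm in diameter that sticks out level, parallel to the hinge axis, from the side of the arm's end (towards the hinge point's -y): 180 mm from the hinge axis, the peg reaching from 6 to 62 mm beside the arm's middle plane, this point 42 mm beside it. Turns with the arm.
- foot_tip (a point): Lowest point (arm level, spring not compressed) of the arm's rubber foot: a ball of 8 mm radius on a sprung rod under the arm, 130 mm along it from the hinge and 40 mm below its centre line. It yields up to 5 mm at 5 N per mm; 2 to 6 N on the plug is right, over 10 N is not gentle. Turns with the arm.
- tab_pocket (a point): Centre, at the tray's top face, of the pocket next to the finger tab. The tray is a fixed white block 200 x 60 x 36 mm with four round pockets (21 mm wide, 33 mm deep, 46 mm apart) in a row; this point's x points along the row, away from the tab; z up. Only the tab end carries the low tab (8 mm high, 25 mm long). The pockets at 0, 46 and 92 mm along x each hold a plug, the last is empty.
- plug_a_cap (a point): Centre of the cap of one of three look-alike grey plugs (any of them may be in any of the three filled pockets): a round cap 24 mm in diameter and 12 mm high on a shank 18 mm in diameter; this point is 6 mm below the cap's top and z is the plug's axis. The shank hangs hidden in the pocket with the cap resting on the tray; its length differs from plug to plug, somewhere between 15 and 29 mm, and is to be found by touch. Mass about 30 to 65 g.
- plug_b_cap (a point): Centre of the cap of one of three look-alike grey plugs (any of them may be in any of the three filled pockets): a round cap 24 mm in diameter and 12 mm high on a shank 18 mm in diameter; this point is 6 mm below the cap's top and z is the plug's axis. The shank hangs hidden in the pocket with the cap resting on the tray; its length differs from plug to plug, somewhere between 15 and 29 mm, and is to be found by touch. Mass about 30 to 65 g.
- plug_c_cap (a point): Centre of the cap of one of three look-alike grey plugs (any of them may be in any of the three filled pockets): a round cap 24 mm in diameter and 12 mm high on a shank 18 mm in diameter; this point is 6 mm below the cap's top and z is the plug's axis. The shank hangs hidden in the pocket with the cap resting on the tray; its length differs from plug to plug, somewhere between 15 and 29 mm, and is to be found by touch. Mass about 30 to 65 g.
There are look-alikes about, which are no part of the job. What is shaped like the part that bears plug_c_cap but blue or yellow is not meant. What is shaped like the part that bears plug_b_cap but blue is not meant.

How it is judged:
On the way, in this order (a step that is already met when the one before it is completed fails the run):
1. the plug from the pocket next to the tab stands upright on the anvil, released (((horizontal distance between plug_a_cap and anvil below 0.009 m and z of plug_a_cap in the frame of anvil between 0.018 and 0.038 m and angle between plug_a_cap's own z axis and vertical below 0.09 rad and contact force between each of the fingers, press_arm and plug_a below 0.05 N) or (horizontal distance between plug_b_cap and anvil below 0.009 m and z of plug_b_cap in the frame of anvil between 0.018 and 0.038 m and angle between plug_b_cap's own z axis and vertical below 0.09 rad and contact force between each of the fingers, press_arm and plug_b below 0.05 N) or (horizontal distance between plug_c_cap and anvil below 0.009 m and z of plug_c_cap in the frame of anvil between 0.018 and 0.038 m and angle between plug_c_cap's own z axis and vertical below 0.09 rad and contact force between each of the fingers, press_arm and plug_c below 0.05 N)) and horizontal distance between each of plug_a_cap, plug_b_cap, plug_c_cap and tab_pocket above 0.03 m), for 0.2 s.
2. the arm has been lowered until its foot touches the plug on the anvil (((horizontal distance between plug_a_cap and anvil below 0.009 m and z of plug_a_cap in the frame of anvil between 0.018 and 0.038 m and angle between plug_a_cap's own z axis and vertical below 0.09 rad and contact force between press_arm and plug_a above 0.1 N) or (horizontal distance between plug_b_cap and anvil below 0.009 m and z of plug_b_cap in the frame of anvil between 0.018 and 0.038 m and angle between plug_b_cap's own z axis and vertical below 0.09 rad and contact force between press_arm and plug_b above 0.1 N) or (horizontal distance between plug_c_cap and anvil below 0.009 m and z of plug_c_cap in the frame of anvil between 0.018 and 0.038 m and angle between plug_c_cap's own z axis and vertical below 0.09 rad and contact force between press_arm and plug_c above 0.1 N))), for 0.2 s.
At the end, for the whole second after the job is handed in: The plug that was in the pocket next to the tab stands upright (within 5 degrees) on the anvil, its axis within 9 mm of the anvil's centre, with the arm at rest and its foot in contact with the plug (more than 0.1 N); the other two plugs are within 12 mm of where they started (((horizontal distance between plug_a_cap and anvil below 0.009 m and z of plug_a_cap in the frame of anvil between 0.018 and 0.038 m and angle between plug_a_cap's own z axis and vertical below 0.09 rad and contact force between press_arm and plug_a above 0.1 N and distance of each of plug_b_cap, plug_c_cap from where it was at the start of the episode below 0.012 m) or (horizontal distance between plug_b_cap and anvil below 0.009 m and z of plug_b_cap in the frame of anvil between 0.018 and 0.038 m and angle between plug_b_cap's own z axis and vertical below 0.09 rad and contact force between press_arm and plug_b above 0.1 N and distance of each of plug_a_cap, plug_c_cap from where it was at the start of the episode below 0.012 m) or (horizontal distance between plug_c_cap and anvil below 0.009 m and z of plug_c_cap in the frame of anvil between 0.018 and 0.038 m and angle between plug_c_cap's own z axis and vertical below 0.09 rad and contact force between press_arm and plug_c above 0.1 N and distance of each of plug_a_cap, plug_b_cap from where it was at the start of the episode below 0.012 m)) and horizontal distance between each of plug_a_cap, plug_b_cap, plug_c_cap and tab_pocket above 0.03 m and velocity of joint press_arm between -0.02 and 0.02 rad/s); the robot touches nothing.
It fails at once if the arm presses harder than 10 N on a plug (contact force between press_arm and plug_a above 10 N or contact force between press_arm and plug_b above 10 N or contact force between press_arm and plug_c above 10 N).
It fails at once if a bystander is moved by more than 30 mm (distance of any of wash_bottle, jar_lid, beaker, sample_jar, pen from where it was at the start of the episode above 0.03 m).
It also fails if it takes over 72 s, if anything falls off the work surface, if the arm or the gripper's body presses on something with over 40 N, if the wrist force passes 120 N, or if a joint passes its speed limit or range.

ROBOT

A 7-joint arm with a two-finger parallel gripper is mounted at the origin on the work surface. World frame = base frame: x ahead of the robot, y to its left, z up, the work surface at z = 0. Lengths are in m, angles in rad, forces in N, time in s.
With the tool pointing down it reaches from about 0.425 to 1.025 m from the base axis. Payload 9.4 kg.
Tool frame: the origin (TCP) lies at the very end of the fingers, on their centre line; the grasp point (between the pads) lies 19 mm behind it; z points along the fingers, y is the direction in which the jaws open and shut (so a half turn about z gives the same grasp; the last joint's range is limited). The gripper opens to 93 mm and grips with 3 to 60 N. Pads are 15 mm wide; open, the fingers measure 128 mm over their backs; the gripper's body (75 mm by 188 mm) begins 65 mm behind the grasp point.
Start: joints at [-1.243, 0.599, -0.003, 1.599, 0.002, 0.943, -0.08], TCP at [0.286, 0.666, 0.219] pointing down, gripper open.
Joint ranges: [-2.57, 2.57], [-0.35, 1.97], [-1.29, 1.29], [0.11, 2.56], [-1.05, 4.19], [0.11, 1.86], [-2.63, 2.63]. Speed limits (rad/s): [2.22, 2.22, 3.01, 3.01, 3.14, 3.14, 3.14].

INTERFACE

Orientations are given as a unit quaternion [x, y, z, w].
In Python, from bench import robot gives the robot as it stands. The module is installed in compiled form; this text tells all that it offers.
- The arm moves only by the shell command python3 -m inch 'ROWS' [FORCE]. ROWS is JSON, a list of rows, each an object with "travel": the shift along the tool's x, y, z in units of 30 mm (1.0 is 30 mm), a list of three; "roll": the turn about the tool's z in units of 45 degrees (1.0 is 45 degrees); "jaw": the opening, from 0 (shut) to 1 (fully open). A call has 1 to 5 rows; each row shifts and turns the commanded pose from where the row before left it, along the tool's axes as they then stand; what a row does not reach is not made up. A row lasts 1/10 s, in which the tool goes at most 50 mm and 8.59 degrees, less where a joint would pass 70% of its speed; a pose out of reach is approached as far as the arm can. A call with a number of a shift or a turn outside -1 to 1 is refused whole. A call with a gripper value outside its range is refused whole. The fingers move at their own pace and stop on an object; FORCE is the grip in N (left out, the last holds). Time passes only in rows, so rows that do not move let the fingers close. It gives the time, the measured TCP pose, the force and the opening at its end, in the units of the state.
- robot.read_state(): the state, without advancing time (a new reading comes with each control period).
- robot.grab_frame(name): name is "side" or "top"; returns a dict with "img" (480x640x3 uint8, red, green, blue), "K" (3x3 intrinsics, pixels), "R" (3x3) and "t" (3): a world point X has camera coordinates R X + t. Camera axes: x right, y down, z forward; pixel columns grow to the right and rows downward; lengths in m; the calibration is good to about 2 mm. A picture is of the moment at which its call begins. There is no depth.
- robot.finish_job(): hands the job in, once; it reports no verdict.
Trained networks look in a picture, given as the dict that the camera call returned (one of the last four; its "shot" number tells which), for a name from the list of things; names that differ only in an ending like _2 or _b are one class to them, and where a whole thing is asked for, a point or a joint stands for the part that bears it (a point fixed in the world has none). Each returns a list of dicts, best first, with "p" (0 to 1); they miss things now and then, are a little off and sometimes report something else, mostly with a low value. They report only what shows in the picture. A call takes as long as a camera call. They do not tell look-alikes from the thing itself.
- robot.look_for(picture, name): "location" ([column, row] in pixels, amid what is visible of it).
- robot.cut_out(picture, name): "mask" (480x640 bool, what is visible of it) and "location" ([column, row] in pixels, amid what is visible of it).
- robot.spot_point(picture, name): "location" ([column, row] in pixels: a listed point, or the origin of a listed thing).
The state is a dict: "time": time; "joints": joint angles; "joint_velocities": joint speeds; "joint_efforts": joint torques, N m; "tool_pos": TCP position; "tcp_rot": TCP orientation; "force": force on the tool from outside, world axes, zero at the start; "torque": the same for the moment, N m; "width": opening from 0.0 (shut) to 1.0 (fully open).
Only numpy, scipy, OpenCV 4.12 (cv2) and the standard library are available. Lean on these libraries where they do the work, as an engineer would, in place of code of your own. Each camera call takes 0.05 s, during which the arm holds its last target. There are 200 camera calls.

## Working session

There is one attempt and no reset: what is moved stays moved. The work goes in short steps, Python scripts to look and compute and a shell command to move; the robot and the scene stay as the last step left them, time stands still between calls to the robot, and variables do not carry over. Pictures are saved under pics/ and viewed, about 8 in all and at most 12, crops included, and the job is handed in when it is done.

```bash
mkdir -p pics; cat > h.py <<'E'
import numpy as np, cv2, json
from bench import robot
def ray(f,px):
    K,R,t=map(np.array,(f['K'],f['R'],f['t']))
    d=R.T@np.linalg.inv(K)@np.array([px[0],px[1],1.]); return -R.T@t, d/np.linalg.norm(d)
def atz(f,px,z):
    o,d=ray(f,px); return o+d*(z-o[2])/d[2]
def proj(f,X):
    p=np.array(f['K'])@(np.array(f['R'])@np.array(X)+np.array(f['t'])); return p[:2]/p[2]
def tri(fs,pxs):
    A=np.zeros((3,3));b=np.zeros(3)
    for f,p in zip(fs,pxs):
        o,d=ray(f,p);M=np.eye(3)-np.outer(d,d);A+=M;b+=M@o
    return np.linalg.solve(A,b)
def save(f,n): cv2.imwrite(f'pics/{n}.png',cv2.cvtColor(f['img'],cv2.COLOR_RGB2BGR))
E
python3 - <<'E'
from h import *
np.set_printoptions(precision=4,suppress=True)
fs={n:robot.grab_frame(n) for n in('side','top')}
for n,f in fs.items():
    save(f,n+'0'); print(n,ray(f,(320,240)))
    for p in('hinge','anvil','handle','foot_tip','tab_pocket','plug_a_cap'):
        print(p,[(np.round(r['location'],1).tolist(),round(r['p'],2)) for r in robot.spot_point(f,p)][:6])
s=robot.read_state();print(s)
E
```

```text
side (array([ 0.201 , -0.5858,  0.7185]), array([ 0.356 ,  0.6047, -0.7125]))
hinge [([281.9, 171.3], 0.79)]
anvil [([307.6, 230.2], 0.91)]
handle [([235.0, 77.4], 0.92)]
foot_tip [([276.4, 103.0], 0.56)]
tab_pocket [([373.8, 352.9], 0.63)]
plug_a_cap [([433.4, 336.9], 0.78)]
top (array([ 0.3867, -0.0154,  0.8297]), array([ 0.193 , -0.0456, -0.9801]))
hinge [([200.3, 229.0], 0.75), ([424.3, 268.5], 0.65), ([162.1, 204.0], 0.42)]
anvil [([280.2, 242.2], 0.89)]
handle [([107.6, 231.0], 0.82)]
foot_tip [([160.3, 208.5], 0.57)]
tab_pocket [([428.4, 267.9], 0.64)]
plug_a_cap [([439.2, 219.9], 0.56)]
{'time': 0.7, 'joints': array([-1.2427,  0.5992, -0.0025,  1.5994,  0.0018,  0.9429, -0.0798]), 'joint_velocities': array([-0.001 ,  0.0003, -0.0003, -0.0026, -0.0006, -0.0013, -0.0001]), 'joint_efforts': array([  0.0003, -76.4598,   1.4959, -25.2657,  -0.0524,   0.0103,
         0.    ]), 'tool_pos': array([0.2855, 0.6664, 0.2187]), 'tcp_rot': array([0.201 , 0.9796, 0.    , 0.    ]), 'force': array([ 0.1319,  0.9421, -0.519 ]), 'torque': array([-0.0083, -0.0414, -0.0243]), 'width': 1.0011000752781511}
```

View pics/side0.png

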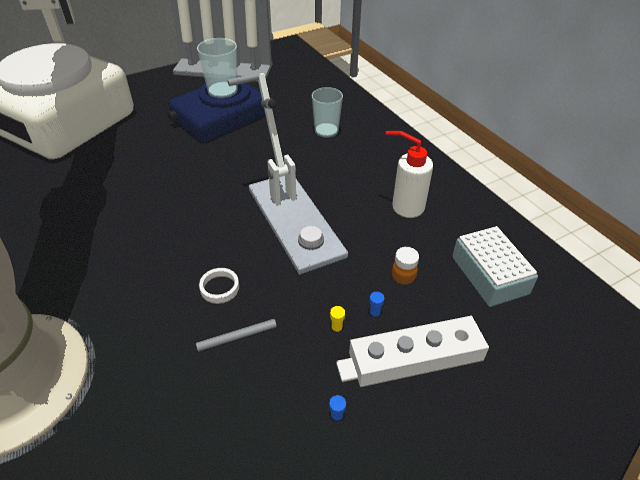

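View pics/top0.png

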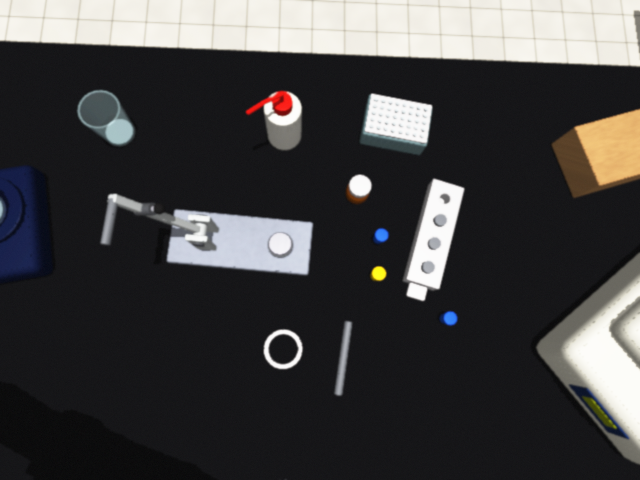

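Top view: filled pockets hold grey caps at (428,268), (434,244) and (440,220). The empty pocket is (446,199) and the tab is at (418,292). Things that could be mistaken for the plug:
- blue (381,236) and (450,318), and yellow (379,273), which have the wrong colour and are loose on the table
- the two other grey caps at (434,244) and (440,220)

I choose the grey cap beside the tab, (428,268) in the top view and about (376,349) in the side view. The stand's anvil is at (280,242) and its handle peg runs from (113,198) to (106,243).

```bash
python3 - <<'E'
from h import *
np.set_printoptions(precision=4,suppress=True)
S,T=robot.grab_frame('side'),robot.grab_frame('top')
def masks(f,n): return robot.cut_out(f,n)
caps={}
for n,f in(('side',S),('top',T)):
    for r in masks(f,'plug_a_cap'): print(n,'plug',np.round(r['location'],1),r['mask'].sum(),round(r['p'],2),f['img'][r['mask']].mean(0))
def sp(f,n): return robot.spot_point(f,n)[0]['location']
for p in('hinge','anvil','handle','foot_tip','tab_pocket'):
    a,b=sp(S,p),sp(T,p); X=tri((S,T),(a,b)); print(p,X,'resid',proj(S,X)-a,proj(T,X)-b)
# top view blobs: anvil top / caps via brightness contours
g=cv2.cvtColor(T['img'],cv2.COLOR_RGB2GRAY); hsv=cv2.cvtColor(T['img'],cv2.COLOR_RGB2HSV)
tray=((g>200)).astype(np.uint8); tray[:,:400]=0;tray[:,470:]=0;tray[:175]=0;tray[305:]=0
c=max(cv2.findContours(tray,0,2)[0],key=cv2.contourArea)
P=np.array([atz(T,p,.036)[:2] for p in c[:,0]],np.float32); print('tray rect',cv2.minAreaRect(P))
inner=cv2.drawContours(np.zeros_like(tray),[c],-1,1,-1)&(tray==0)
for q in cv2.findContours(inner,0,1)[0]:
    if cv2.contourArea(q)>30: m=cv2.fitEllipse(q); print('hole',m, atz(T,m[0],.048))
plate=((g>90)&(hsv[...,0]>100)).astype(np.uint8)
print('vals plate',T['img'][250,200],'anvil',T['img'][243,281],'tray',T['img'][230,428],'cap',T['img'][268,428])
for n,f,(x,y,w,h) in(('T',T,(400,170,75,140)),('A',T,(160,195,165,90)),('S',S,(320,290,180,130))):
    cv2.imwrite(f'pics/c{n}.png',cv2.resize(cv2.cvtColor(f['img'][y:y+h,x:x+w],4),None,fx=4,fy=4,interpolation=2))
a,b,d=[cv2.imread(f'pics/c{k}.png') for k in 'TAS']
W=np.zeros((920,1380,3),np.uint8); W[:560,:300]=a; W[:360,310:970]=b; W[370:890,310:1030]=d; cv2.imwrite('pics/crop1.png',cv2.resize(W[:890,:1040],(700,599),interpolation=3))
E
```

```text
side plug [436.5 339. ] 227 0.6 [140.4097 142.8282 141.7004]
top plug [439.  219.9] 139 0.43 [162.5396 164.4029 169.3885]Traceback (most recent call last):
  File "<stdin>", line 10, in <module>
  File "<stdin>", line 8, in sp
IndexError: list index out of range
```

```bash
python3 - <<'E'
from h import *
np.set_printoptions(precision=4,suppress=True)
S,T=robot.grab_frame('side'),robot.grab_frame('top')
np.savez('f0.npz',S=S['img'],T=T['img'])
first={'hinge':((281.9,171.3),(200.3,229.0)),'anvil':((307.6,230.2),(280.2,242.2)),'handle':((235,77.4),(107.6,231)),'foot_tip':((276.4,103),(160.3,208.5)),'tab_pocket':((373.8,352.9),(428.4,267.9))}
for p,(a,b) in first.items():
    X=tri((S,T),(a,b)); print(p,X,'resid',proj(S,X)-a,proj(T,X)-b)
g=cv2.cvtColor(T['img'],cv2.COLOR_RGB2GRAY)
tray=((g>200)).astype(np.uint8); tray[:,:400]=0;tray[:,470:]=0;tray[:175]=0;tray[305:]=0
c=max(cv2.findContours(tray,0,2)[0],key=cv2.contourArea)
P=np.array([atz(T,p,.036)[:2] for p in c[:,0]],np.float32); print('tray rect',cv2.minAreaRect(P))
inner=cv2.drawContours(np.zeros_like(tray),[c],-1,1,-1)&(tray==0)
for q in cv2.findContours(inner,0,1)[0]:
    if cv2.contourArea(q)>30: m=cv2.fitEllipse(q); print('hole',m, atz(T,m[0],.048))
print('plate',T['img'][250,200],'anvil',T['img'][243,281],'tray',T['img'][230,428],'cap',T['img'][268,428])
def crop(f,x,y,w,h): return cv2.resize(cv2.cvtColor(f['img'][y:y+h,x:x+w],4),None,fx=4,fy=4,interpolation=2)
W=np.zeros((890,1040,3),np.uint8); W[:560,:300]=crop(T,400,170,75,140); W[:360,310:970]=crop(T,160,195,165,90); W[370:890,310:1030]=crop(S,320,290,180,130)
cv2.imwrite('pics/crop1.png',cv2.resize(W,(700,599),interpolation=3))
E
```

```text
hinge [0.5491 0.1546 0.0804] resid [-0.0038  0.0008] [ 0.0016 -0.0042]
anvil [0.5339 0.0204 0.0425] resid [ 1.2422 -0.3047] [-0.4517  1.2178]
handle [0.5053 0.234  0.2541] resid [ 0.4812 -0.0718] [-0.2626  0.6179]
foot_tip [0.5524 0.1799 0.2156] resid [-2.4697  0.5076] [ 1.2344 -2.9796]
tab_pocket [ 0.4945 -0.2508  0.036 ] resid [ 0.5664 -0.1521] [-0.1758  0.4451]
tray rect ((0.562282919883728, -0.26686206459999084), (0.06018824875354767, 0.20002539455890656), 73.71540069580078)
hole ((427.0529479980469, 267.0054016113281), (11.481791496276855, 12.579961776733398), 84.03527069091797) [ 0.4952 -0.2452  0.048 ]
hole ((433.4606628417969, 243.40267944335938), (11.03103256225586, 12.800264358520508), 69.70326232910156) [ 0.5388 -0.2585  0.048 ]
hole ((439.2739562988281, 220.09915161132812), (11.591428756713867, 12.880803108215332), 66.96903991699219) [ 0.5827 -0.271   0.048 ]
hole ((445.0704345703125, 197.98944091796875), (8.046916961669922, 10.030710220336914), 141.27978515625) [ 0.6252 -0.2836  0.048 ]
plate [173 179 191] anvil [243 242 246] tray [252 251 251] cap [173 176 182]
```

View pics/crop1.png

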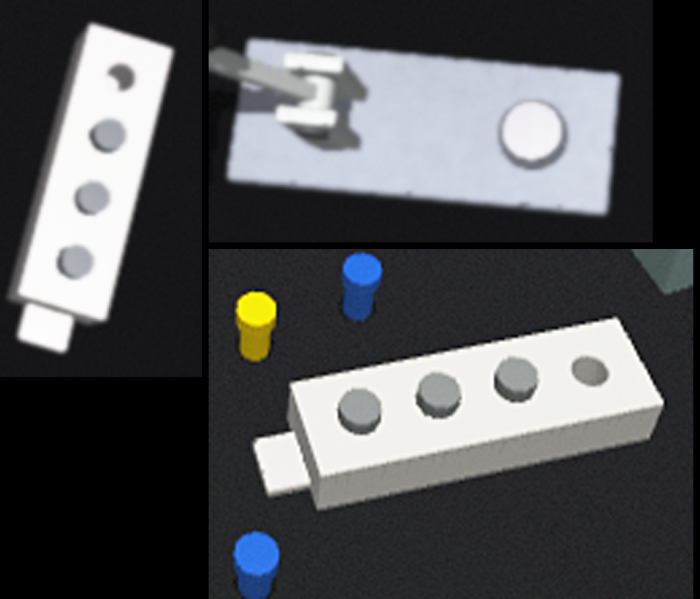

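The crop confirms the choice: the grey cap right beside the white tab (lower left in the tray), with the blue and yellow ones standing outside the tray. Now I'll travel to above that pocket.

```bash
python3 -m inch '[{"travel":[0,0,-0.7],"roll":-0.153,"jaw":0.55},{"travel":[-0.8,-0.8,-0.5],"roll":0,"jaw":0.55},{"travel":[-0.8,-0.8,-0.5],"roll":0,"jaw":0.55},{"travel":[-0.8,-0.8,-0.5],"roll":0,"jaw":0.55},{"travel":[-0.8,-0.8,-0.5],"roll":0,"jaw":0.55}]' 20 >/dev/null
python3 -m inch '[{"travel":[-0.8,-0.8,-0.4],"roll":0,"jaw":0.55},{"travel":[-0.8,-0.8,-0.4],"roll":0,"jaw":0.55},{"travel":[-0.8,-0.8,0],"roll":0,"jaw":0.55},{"travel":[-0.8,-0.8,0],"roll":0,"jaw":0.55},{"travel":[-0.8,-0.8,0],"roll":0,"jaw":0.55}]'
python3 -m inch '[{"travel":[-0.5,-0.97,0],"roll":0,"jaw":0.55},{"travel":[-0.37,-0.97,0],"roll":0,"jaw":0.55},{"travel":[-0.37,-0.97,0],"roll":0,"jaw":0.55},{"travel":[-0.37,-0.97,0],"roll":0,"jaw":0.55},{"travel":[-0.37,-0.97,0],"roll":0,"jaw":0.55}]' >/dev/null
python3 -m inch '[{"travel":[-0.37,-0.97,0],"roll":0,"jaw":0.55},{"travel":[-0.37,-0.97,0],"roll":0,"jaw":0.55},{"travel":[-0.37,-0.97,0],"roll":0,"jaw":0.55},{"travel":[-0.37,-0.97,0],"roll":0,"jaw":0.55},{"travel":[-0.37,-0.97,0],"roll":0,"jaw":0.55}]'
python3 -m inch '[{"travel":[-0.37,-0.97,0],"roll":0,"jaw":0.55},{"travel":[-0.37,-0.97,0],"roll":0,"jaw":0.55},{"travel":[-0.37,-0.97,0],"roll":0,"jaw":0.55},{"travel":[-0.37,-0.97,0],"roll":0,"jaw":0.55},{"travel":[0,0,0],"roll":0,"jaw":0.55}]'
python3 - <<'E'
from h import *
np.set_printoptions(precision=4,suppress=True)
S,T=robot.grab_frame('side'),robot.grab_frame('top')
s=robot.read_state(); print(s['tool_pos'],s['tcp_rot'],s['width'],s['time'])
f0=np.load('f0.npz')
# stand from the first top picture
im=f0['T']; g=cv2.cvtColor(im,cv2.COLOR_RGB2GRAY)
def rect(mask,z,f):
    c=max(cv2.findContours(mask.astype(np.uint8),0,1)[0],key=cv2.contourArea)
    return cv2.minAreaRect(np.array([atz(f,p,z)[:2] for p in c[:,0]],np.float32)),c
m=(g>120); k=np.zeros_like(m); k[200:285,160:325]=1
pr,c=rect(m&k,.016,T); print('plate',pr)
am=(im.min(2)>222); k[:]=0; k[222:262,262:300]=1
ar,c=rect(am&k,.035,T); e=cv2.fitEllipse(cv2.convexHull(c)); print('anvil top',ar,e,atz(T,e[0],.035))
# side: anvil & cap ellipses
gs=f0['S']; k[:]=0; k[215:255,290:330]=1
am=(gs.min(2)>195)&k; ar,c=rect(am,.035,S); e=cv2.fitEllipse(cv2.convexHull(c)); print('anvil side',e,atz(S,e[0],.035))
print('side cap cell', [gs[349,c].tolist() for c in range(364,390,2)])
E
```

```text
time: 2.05
tool_pos: [0.4327, 0.3972, 0.324]
tcp_rot: [0.142, 0.99, 0.0, 0.0]
force: [0.7, 0.5, 0.2]
width: 0.548
time: 3.05
tool_pos: [0.4607, 0.0856, 0.3239]
tcp_rot: [0.142, 0.99, 0.0, 0.0]
force: [-0.1, 1.3, -0.9]
width: 0.55
time: 3.55
tool_pos: [0.4706, -0.0412, 0.324]
tcp_rot: [0.145, 0.989, -0.001, 0.001]
force: [-0.6, -0.5, -0.1]
width: 0.556
[ 0.4706 -0.0376  0.3238] [0.1427 0.9898 0.0001 0.0001] 0.5479168715635317 3.65
plate ((0.5411523580551147, 0.09551079571247101), (0.26125624775886536, 0.09946995228528976), 85.75298309326172)
anvil top ((0.5352594256401062, 0.021227862685918808), (0.03514907881617546, 0.03443850576877594), 1.422775149345398) ((279.6741943359375, 243.13047790527344), (19.72511100769043, 20.528099060058594), 66.51216125488281) [0.5359 0.0209 0.035 ]
anvil side ((310.5234069824219, 232.79168701171875), (14.947277069091797, 20.78473472595215), 89.7719497680664) [0.5366 0.019  0.035 ]
side cap cell [[242, 241, 238], [245, 244, 241], [98, 96, 98], [161, 163, 163], [160, 164, 164], [158, 159, 159], [158, 161, 161], [161, 163, 163], [158, 160, 159], [159, 162, 162], [222, 220, 216], [243, 241, 239], [241, 241, 238]]
```

```bash
python3 -m inch '[{"travel":[-0.5,-1,0.6],"roll":0,"jaw":0.5},{"travel":[-0.5,-1,0.8],"roll":0,"jaw":0.5},{"travel":[-0.5,-1,0.8],"roll":0,"jaw":0.5},{"travel":[-0.5,-1,0.8],"roll":0,"jaw":0.5},{"travel":[-0.5,-1,0.8],"roll":0,"jaw":0.5}]' >/dev/null
python3 -m inch '[{"travel":[-0.27,-1,0.8],"roll":0,"jaw":0.5},{"travel":[0,-0.5,0.5],"roll":0,"jaw":0.5},{"travel":[0,0,0],"roll":0,"jaw":0.5},{"travel":[0,0,0],"roll":0,"jaw":0.5}]'
python3 - <<'E'
from h import *
np.set_printoptions(precision=4,suppress=True)
S,T=robot.grab_frame('side'),robot.grab_frame('top'); f0=np.load('f0.npz')
g=cv2.cvtColor(f0['S'],cv2.COLOR_RGB2GRAY).astype(int)
m=((g>140)&(g<190)).astype(np.uint8); k=np.zeros_like(m); k[338:362,364:388]=1; m&=k
c=max(cv2.findContours(m,0,1)[0],key=cv2.contourArea); e=cv2.fitEllipse(cv2.convexHull(c)); P=atz(S,e[0],.048); print('cap side',e,P)
C=np.array([0.4957,-0.2467])
s=robot.read_state(); q=s['tcp_rot']; 
from scipy.spatial.transform import Rotation as R
M=R.from_quat(q).as_matrix(); print(s['tool_pos'],'to C units',M.T@(np.append(C,.04)-s['tool_pos'])/.03,'to side est',M.T@(np.append(P[:2],.04)-s['tool_pos'])/.03,s['force'])
def crop(f,x,y,w,h): return cv2.resize(cv2.cvtColor(f['img'][y:y+h,x:x+w],4),None,fx=3,fy=3,interpolation=2)
cv2.imwrite('pics/c2.png',np.hstack([crop(S,310,220,130,180),crop(T,370,170,130,180)]))
E
```

```text
time: 4.55
tool_pos: [0.4962, -0.2463, 0.1707]
tcp_rot: [0.141, 0.99, 0.0, -0.0]
force: [0.2, 1.0, 0.6]
width: 0.5
cap side ((375.8869934082031, 347.9438781738281), (12.442732810974121, 15.246806144714355), 101.67859649658203) [ 0.4959 -0.251   0.048 ]
[ 0.4968 -0.2461  0.1715] to C units [ 0.0342 -0.0328  4.3844] to side est [-0.0122 -0.1688  4.3844] [ 0.6413 -0.4748  0.3235]
```

View pics/c2.png

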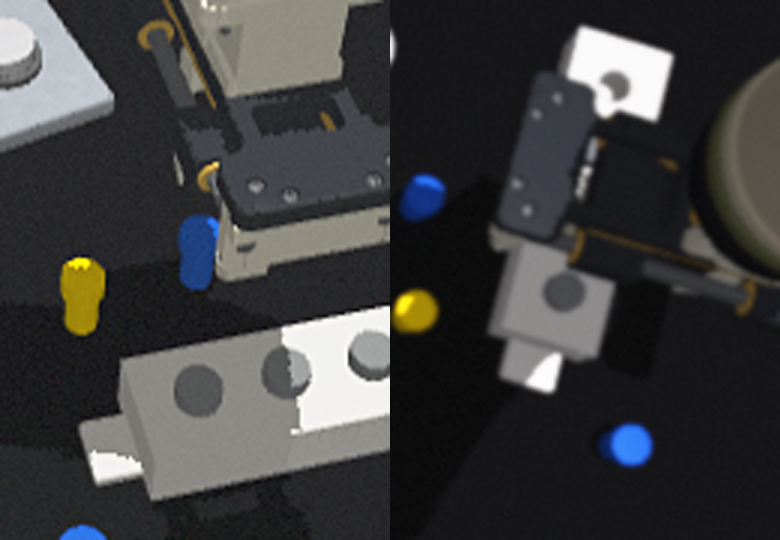

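Gripper is above the pocket (cap at (428,267) top view) with clear space on both sides. Descend and grip.

```bash
python3 -m inch '[{"travel":[0,-0.08,0.9],"roll":0,"jaw":0.5},{"travel":[0,0,0.9],"roll":0,"jaw":0.5},{"travel":[0,0,0.9],"roll":0,"jaw":0.5},{"travel":[0,0,0.9],"roll":0,"jaw":0.5},{"travel":[0,0,0.5],"roll":0,"jaw":0.5}]'
python3 -m inch '[{"travel":[0,0,0.25],"roll":0,"jaw":0.5},{"travel":[0,0,0],"roll":0,"jaw":0.3},{"travel":[0,0,0],"roll":0,"jaw":0.3},{"travel":[0,0,0],"roll":0,"jaw":0.3}]' 20
python3 -m inch '[{"travel":[0,0,0],"roll":0,"jaw":0.15},{"travel":[0,0,0],"roll":0,"jaw":0.15},{"travel":[0,0,0],"roll":0,"jaw":0.15},{"travel":[0,0,0],"roll":0,"jaw":0.15},{"travel":[0,0,0],"roll":0,"jaw":0.15}]' 20
```

```text
time: 5.15
tool_pos: [0.4958, -0.2483, 0.047]
tcp_rot: [0.141, 0.99, 0.0, 0.0]
force: [-0.6, 0.5, 0.3]
width: 0.497
time: 5.55
tool_pos: [0.4958, -0.2501, 0.0413]
tcp_rot: [0.142, 0.99, -0.0, 0.001]
force: [0.3, -1.0, 0.4]
width: 0.315
time: 6.05
tool_pos: [0.4956, -0.2502, 0.041]
tcp_rot: [0.142, 0.99, -0.0, 0.001]
force: [-0.6, 0.9, 7.9]
width: 0.251
```

```bash
python3 -c "
from h import *
for i in range(4): s=robot.read_state(); print(s['time'],s['force'].round(2),s['tool_pos'].round(4),round(s['width'],3)); robot.grab_frame('top')"
python3 -m inch '[{"travel":[0,0,-0.2],"roll":0,"jaw":0.15},{"travel":[0,0,-0.5],"roll":0,"jaw":0.15},{"travel":[0,0,-0.9],"roll":0,"jaw":0.15},{"travel":[0,0,-0.9],"roll":0,"jaw":0.15},{"travel":[0,0,-0.9],"roll":0,"jaw":0.15}]'
python3 -m inch '[{"travel":[0,0,-0.9],"roll":0,"jaw":0.15},{"travel":[0,0,0],"roll":0,"jaw":0.15},{"travel":[0,0,0],"roll":0,"jaw":0.15}]'
python3 - <<'E'
from h import *
S,T=robot.grab_frame('side'),robot.grab_frame('top')
def crop(f,x,y,w,h): return cv2.resize(cv2.cvtColor(f['img'][y:y+h,x:x+w],4),None,fx=3,fy=3,interpolation=2)
cv2.imwrite('pics/c3.png',np.hstack([crop(S,310,220,130,180),crop(T,370,170,130,180)]))
s=robot.read_state(); print(s['time'],s['force'].round(2),s['tool_pos'].round(4),round(s['width'],3))
E
```

```text
6.05 [-0.62  0.85  7.95] [ 0.4956 -0.2502  0.041 ] 0.251
6.1 [0.27 0.29 6.62] [ 0.4956 -0.2501  0.041 ] 0.249
6.15 [0.5  1.11 7.32] [ 0.4956 -0.2502  0.041 ] 0.25
6.2 [0.47 1.47 6.28] [ 0.4956 -0.2502  0.041 ] 0.25
time: 6.75
tool_pos: [0.4947, -0.2501, 0.1434]
tcp_rot: [0.142, 0.99, 0.0, -0.0]
force: [0.8, 0.5, -0.9]
width: 0.248
time: 7.05
tool_pos: [0.4951, -0.25, 0.1697]
tcp_rot: [0.142, 0.99, -0.0, 0.001]
force: [-1.1, -0.1, -1.2]
width: 0.245
7.15 [-0.04 -0.13 -0.73] [ 0.4945 -0.2498  0.1685] 0.247
```

View pics/c3.png

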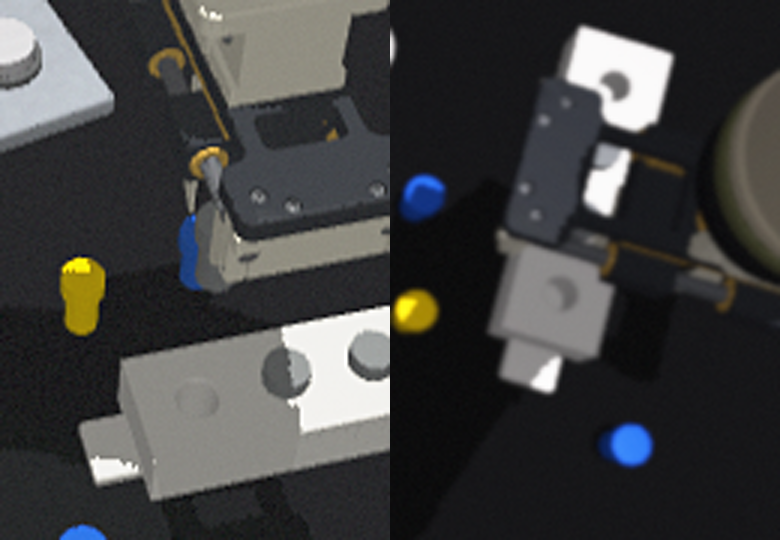

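The plug is out: its pocket at (428,267) is now empty and a grey body shows under the jaws at about (378,303) in the side view. The neighbouring plugs are still in place. Next I'll carry it over the anvil, with the jaws turned along the stand.

```bash
python3 -m inch '[{"travel":[0,0,-0.3],"roll":-0.135,"jaw":0.15},{"travel":[-0.1,0.5,0],"roll":-0.135,"jaw":0.15},{"travel":[-0.1,1,0],"roll":0,"jaw":0.15},{"travel":[-0.1,1,0],"roll":0,"jaw":0.15},{"travel":[-0.1,1,0],"roll":0,"jaw":0.15}]' >/dev/null
python3 -m inch '[{"travel":[-0.1,1,0],"roll":0,"jaw":0.15},{"travel":[-0.1,1,0],"roll":0,"jaw":0.15},{"travel":[-0.1,1,0],"roll":0,"jaw":0.15},{"travel":[0,1,0],"roll":0,"jaw":0.15},{"travel":[0,1,0],"roll":0,"jaw":0.15}]' >/dev/null
python3 -m inch '[{"travel":[0,0.6,0.8],"roll":0,"jaw":0.15},{"travel":[0,0,0.8],"roll":0,"jaw":0.15},{"travel":[0,0,0.6],"roll":0,"jaw":0.15},{"travel":[0,0,0],"roll":0,"jaw":0.15},{"travel":[0,0,0],"roll":0,"jaw":0.15}]'
cat > st.py <<'E'
from h import *
from scipy.spatial.transform import Rotation as R
def st(n=6):
    F=[]
    for i in range(n): robot.grab_frame('top'); F.append(robot.read_state()['force'])
    s=robot.read_state(); return np.mean(F,0),s
if __name__=='__main__':
    import sys
    F,s=st(); print(round(s['time'],2),'F',F.round(2),'p',s['tool_pos'].round(4),'w',round(s['width'],3))
    if len(sys.argv)>1: sys.exit(0 if F[2]<float(sys.argv[1]) else 1)
E
python3 - <<'E'
from st import *
F,s=st(); print(F,s['tool_pos'],s['tcp_rot'],s['joints'],s['time'])
M=R.from_quat(s['tcp_rot']).as_matrix(); print('yaw tool y',np.degrees(np.arctan2(M[1,1],M[0,1])),'units to anvil',M.T@(np.array([.536,.0208,s['tool_pos'][2]])-s['tool_pos'])/.03)
S,T=robot.grab_frame('side'),robot.grab_frame('top')
p=s['tool_pos']; 
for L in(15,22,29): print(L,proj(S,p-[0,0,.005+L/1000]),proj(T,p-[0,0,.005+L/1000]))
def crop(f,x,y,w,h): return cv2.resize(cv2.cvtColor(f['img'][y:y+h,x:x+w],4),None,fx=4,fy=4,interpolation=2)
cv2.imwrite('pics/c4.png',crop(S,240,120,140,140))
E
```

```text
time: 8.65
tool_pos: [0.5368, 0.0198, 0.1115]
tcp_rot: [0.036, 0.999, -0.0, -0.001]
force: [0.2, -0.7, 0.1]
width: 0.249
[-0.09962415 -0.07701075 -0.60198325] [0.53766863 0.0200867  0.11287578] [3.63506098e-02 9.99338886e-01 1.17873872e-04 6.39991179e-04] [-0.24974824  0.53381943  0.15270501  2.12925237 -0.16590464  0.48803226
  1.52678472] 8.95
yaw tool y 85.83361843661152 units to anvil [ 5.72012838e-02  1.96727327e-02 -6.71280239e-05]
15 [310.59848129 208.85384973] [278.82289599 235.75069696]
22 [310.61562064 211.78919482] [278.99637183 236.57810105]
29 [310.63258172 214.69400833] [279.16672692 237.39062054]
```

View pics/c4.png

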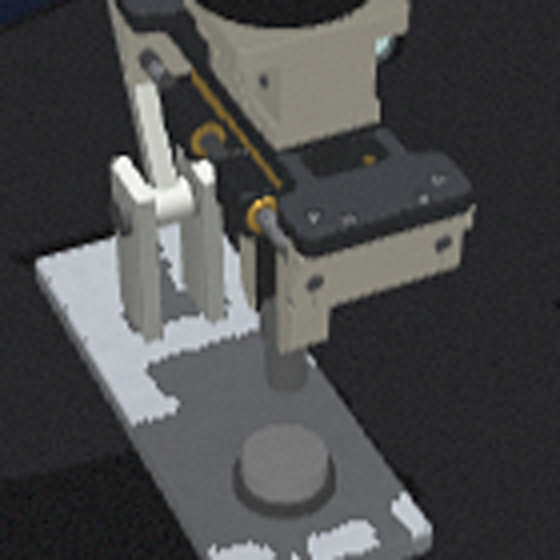

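The plug hangs straight over the anvil, its bottom at about (311,215) in the side view, which suggests a shank near 26–29 mm. Lowering by touch.

```bash
python3 -m inch '[{"travel":[0.05,0,0.6],"roll":0,"jaw":0.15},{"travel":[0,0,0.5],"roll":0,"jaw":0.15},{"travel":[0,0,0.12],"roll":0,"jaw":0.15},{"travel":[0,0,0],"roll":0,"jaw":0.15},{"travel":[0,0,0],"roll":0,"jaw":0.15}]' >/dev/null
python3 st.py 2.5 && python3 -m inch '[{"travel":[0,0,0.05],"roll":0,"jaw":0.15},{"travel":[0,0,0],"roll":0,"jaw":0.15}]' >/dev/null &&
python3 st.py 2.5 && python3 -m inch '[{"travel":[0,0,0.04],"roll":0,"jaw":0.15},{"travel":[0,0,0],"roll":0,"jaw":0.15}]' >/dev/null &&
python3 st.py 2.5 && python3 -m inch '[{"travel":[0,0,0.04],"roll":0,"jaw":0.15},{"travel":[0,0,0],"roll":0,"jaw":0.15}]' >/dev/null &&
python3 st.py 2.5 && python3 -m inch '[{"travel":[0,0,0.04],"roll":0,"jaw":0.15},{"travel":[0,0,0],"roll":0,"jaw":0.15}]' >/dev/null &&
python3 st.py 2.5 && python3 -m inch '[{"travel":[0,0,0.04],"roll":0,"jaw":0.15},{"travel":[0,0,0],"roll":0,"jaw":0.15}]' >/dev/null &&
python3 st.py 2.5 && python3 -m inch '[{"travel":[0,0,0.04],"roll":0,"jaw":0.15},{"travel":[0,0,0],"roll":0,"jaw":0.15}]' >/dev/null && python3 st.py 2.5
```

```text
9.85 F [-0.17 -0.02 -0.6 ] p [0.536  0.0203 0.0759] w 0.243
10.35 F [ 0.03 -0.09 -0.73] p [0.5358 0.0203 0.074 ] w 0.249
10.85 F [ 0.25  0.15 -0.44] p [0.5358 0.0203 0.0728] w 0.252
11.35 F [ 0.49 -0.18 -0.6 ] p [0.5359 0.0202 0.0717] w 0.249
11.85 F [-0.06  0.06 -0.45] p [0.5358 0.0203 0.0704] w 0.247
12.35 F [-0.04 -0.33 -0.84] p [0.5358 0.0203 0.0692] w 0.249
12.85 F [-0.   -0.11  0.6 ] p [0.5358 0.0203 0.0681] w 0.248
```

```bash
python3 st.py 1.5 && python3 -m inch '[{"travel":[0,0,0.02],"roll":0,"jaw":0.15},{"travel":[0,0,0],"roll":0,"jaw":0.15}]' >/dev/null &&
python3 st.py 1.5 && python3 -m inch '[{"travel":[0,0,0.02],"roll":0,"jaw":0.15},{"travel":[0,0,0],"roll":0,"jaw":0.15}]' >/dev/null &&
python3 st.py 1.5 && python3 -m inch '[{"travel":[0,0,0.02],"roll":0,"jaw":0.15},{"travel":[0,0,0],"roll":0,"jaw":0.15}]' >/dev/null && python3 st.py 1.5
```

```text
13.15 F [-0.09  0.02  1.22] p [0.5359 0.0203 0.0681] w 0.25
13.65 F [-1.15 -0.17  8.14] p [0.5361 0.0203 0.068 ] w 0.247
```

```bash
python3 -m inch '[{"travel":[0,0,-0.015],"roll":0,"jaw":0.15},{"travel":[0,0,0],"roll":0,"jaw":0.32},{"travel":[0,0,0],"roll":0,"jaw":0.5},{"travel":[0,0,0],"roll":0,"jaw":0.5},{"travel":[0,0,0],"roll":0,"jaw":0.5}]'
python3 -m inch '[{"travel":[0,0,-0.3],"roll":0,"jaw":0.5},{"travel":[0,0,-0.8],"roll":0,"jaw":0.5},{"travel":[0,0,-1],"roll":0,"jaw":0.5},{"travel":[0,0,-1],"roll":0,"jaw":0.5},{"travel":[0,0,-1],"roll":0,"jaw":0.5}]'>/dev/null
python3 -m inch '[{"travel":[0,0,-1],"roll":0,"jaw":0.5},{"travel":[0,0,-1],"roll":0,"jaw":0.5},{"travel":[0,0,-1],"roll":0,"jaw":0.5},{"travel":[0,0,-0.9],"roll":0,"jaw":0.5},{"travel":[0,0,0],"roll":0,"jaw":0.5}]'
python3 - <<'E'
from st import *
S,T=robot.grab_frame('side'),robot.grab_frame('top'); s=robot.read_state(); print(s['tool_pos'],s['time'])
for n,f in(('side',S),('top',T)):
    for p in ('handle','plug_a_cap','foot_tip'):
        print(n,p,[(np.round(r['location'],1).tolist(),round(r['p'],2)) for r in robot.spot_point(f,p)][:3])
A=np.array([.5359,.0206]); ux=np.array([-.0741,-.9972]); uy=np.array([.9972,-.0741]); H=A-.134*ux
for th in(1.9,1.95,2.0,2.05):
    X=np.append(H+.18*np.cos(th)*ux-.042*uy,.085+.18*np.sin(th)); print(th,X.round(4),proj(S,X).round(1),proj(T,X).round(1))
print('cap exp',proj(S,[*A,.069]),proj(T,[*A,.069]),proj(S,[*A,.075]))
def crop(f,x,y,w,h): return cv2.resize(cv2.cvtColor(f['img'][y:y+h,x:x+w],4),None,fx=3,fy=3,interpolation=2)
cv2.imwrite('pics/c5.png',np.hstack([crop(S,220,50,130,195),crop(T,80,150,110,195)]))
E
```

```text
time: 14.15
tool_pos: [0.5357, 0.0203, 0.0678]
tcp_rot: [0.036, 0.999, -0.0, -0.0]
force: [-0.8, -0.3, -0.4]
width: 0.487
time: 15.15
tool_pos: [0.5371, 0.0201, 0.3119]
tcp_rot: [0.036, 0.999, 0.001, 0.003]
force: [0.1, 0.7, -0.0]
width: 0.499
[0.535614   0.02026591 0.30853971] 15.25
side handle []
side plug_a_cap [([435.3, 338.0], 0.61)]
side foot_tip [([272.1, 104.3], 0.89)]
top handle []
top plug_a_cap [([440.8, 219.6], 0.62)]
top foot_tip []
1.9 [0.5083 0.2154 0.2553] [241.2  80.8] [121.8 229.5]
1.95 [0.5089 0.2238 0.2522] [239.8  80.3] [116.2 229.4]
2.0 [0.5095 0.232  0.2487] [238.4  80. ] [110.9 229.4]
2.05 [0.5101 0.2401 0.2447] [237.1  80. ] [106.  229.5]
cap exp [309.65611744 218.90340174] [279.07694023 239.50161116] [309.63735013 216.45154012]
```

View pics/c5.png

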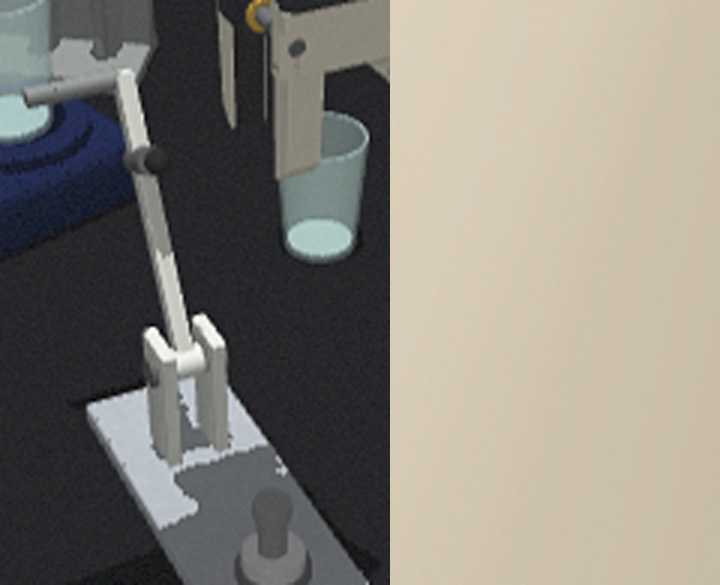

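The plug stands upright and free in the middle of the anvil (cap at about (311,218) in the side view). The peg runs from (228,83) to (260,75), with the arm leaning back about 2 rad. Moving above the peg; the script works out the arc.

```bash
python3 -m inch '[{"travel":[0.3,1,0],"roll":0,"jaw":0.6},{"travel":[0.3,1,0],"roll":0,"jaw":0.6},{"travel":[0.3,1,0],"roll":0,"jaw":0.6},{"travel":[0.3,1,0],"roll":0,"jaw":0.6},{"travel":[0.28,1,0],"roll":0,"jaw":0.6}]'>/dev/null
python3 -m inch '[{"travel":[0,1,0],"roll":0,"jaw":0.6},{"travel":[0,1,0],"roll":0,"jaw":0.6},{"travel":[0,0.05,0],"roll":0,"jaw":0.6},{"travel":[0,0,0],"roll":0,"jaw":0.6}]'
python3 - <<'E'
from st import *
np.set_printoptions(precision=3,suppress=True)
S,T=robot.grab_frame('side'),robot.grab_frame('top'); s=robot.read_state(); M=R.from_quat(s['tcp_rot']).as_matrix()
print(s['tool_pos'],s['time'],'units',M.T@(np.array([.507,.2345,.232])-s['tool_pos'])/.03)
for p in('handle','foot_tip'):
  for f in(S,T): print(p,[(np.round(r['location'],1).tolist(),round(r['p'],2)) for r in robot.spot_point(f,p)][:2])
print('hot beaker base ~',atz(S,(219,92),.06),'rim',atz(S,(217,45),.15))
th=np.linspace(2.02,.45,16); print(np.c_[th[1:],-np.diff(.18*np.cos(th))/.03,-np.diff(.18*np.sin(th))/.03])
def crop(f,x,y,w,h): return cv2.resize(cv2.cvtColor(f['img'][y:y+h,x:x+w],4),None,fx=3,fy=3,interpolation=2)
cv2.imwrite('pics/c6.png',np.hstack([crop(S,170,0,150,200),crop(T,40,130,110,200)]))
E
```

```text
time: 16.45
tool_pos: [0.5066, 0.2347, 0.3072]
tcp_rot: [0.036, 0.999, -0.0, -0.0]
force: [0.2, -0.6, -0.4]
width: 0.602
[0.507 0.233 0.307] 16.55 units [-0.004  0.048  2.516]
handle [([238.9, 75.8], 0.78)]
handle [([105.8, 230.4], 0.82)]
foot_tip [([269.8, 103.1], 0.66)]
foot_tip [([161.0, 208.9], 0.85)]
hot beaker base ~ [0.569 0.53  0.06 ] rim [0.598 0.584 0.15 ]
[[ 1.915 -0.579 -0.243]
 [ 1.811 -0.601 -0.181]
 [ 1.706 -0.617 -0.117]
 [ 1.601 -0.626 -0.052]
 [ 1.497 -0.628  0.014]
 [ 1.392 -0.623  0.079]
 [ 1.287 -0.611  0.144]
 [ 1.183 -0.593  0.207]
 [ 1.078 -0.568  0.268]
 [ 0.973 -0.537  0.325]
 [ 0.869 -0.5    0.38 ]
 [ 0.764 -0.457  0.43 ]
 [ 0.659 -0.41   0.475]
 [ 0.555 -0.358  0.516]
 [ 0.45  -0.302  0.55 ]]
```

View pics/c6.png

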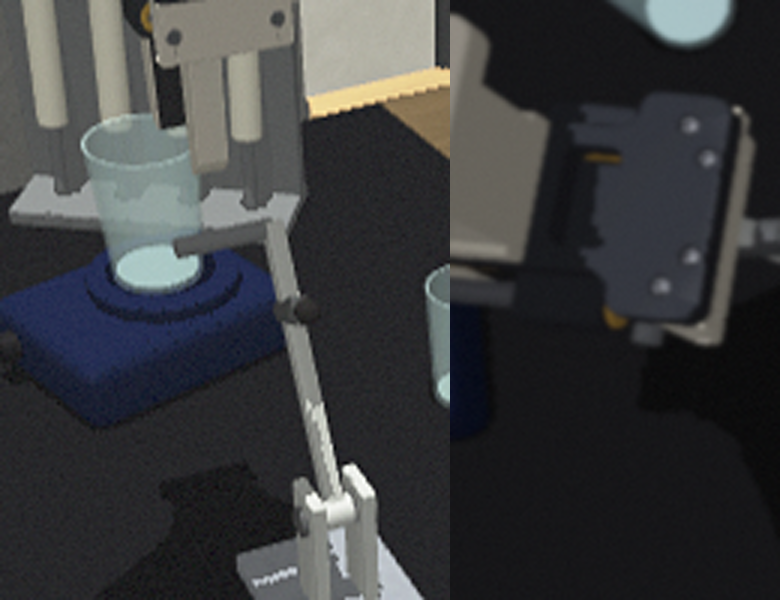

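Peg and fingers are lined up, and the hotplate beaker is about 0.3 m beyond, so it is clear. Descend and grip the peg lightly.

```bash
python3 -m inch '[{"travel":[0,0.04,0.8],"roll":0,"jaw":0.6},{"travel":[0,0,0.8],"roll":0,"jaw":0.6},{"travel":[0,0,0.6],"roll":0,"jaw":0.6},{"travel":[0,0,0.3],"roll":0,"jaw":0.6},{"travel":[0,0,0],"roll":0,"jaw":0.6}]' 8
python3 -m inch '[{"travel":[0,0,0],"roll":0,"jaw":0.3},{"travel":[0,0,0],"roll":0,"jaw":0.3},{"travel":[0,0,0],"roll":0,"jaw":0.08},{"travel":[0,0,0],"roll":0,"jaw":0.08},{"travel":[0,0,0],"roll":0,"jaw":0.08}]' 8
python3 -m inch '[{"travel":[0,0,0],"roll":0,"jaw":0.08},{"travel":[0,0,0],"roll":0,"jaw":0.08}]' 8
python3 st.py
```

```text
time: 17.25
tool_pos: [0.5066, 0.235, 0.2321]
tcp_rot: [0.037, 0.999, -0.001, -0.001]
force: [0.3, -0.3, 0.4]
width: 0.6
time: 17.75
tool_pos: [0.507, 0.2357, 0.2332]
tcp_rot: [0.036, 0.999, 0.0, 0.0]
force: [-0.0, 0.3, -0.5]
width: 0.222
time: 17.95
tool_pos: [0.5071, 0.2362, 0.2332]
tcp_rot: [0.036, 0.999, 0.0, 0.0]
force: [-1.1, 1.1, 2.0]
width: 0.124
18.25 F [-0.92  2.31  3.55] p [0.5071 0.2361 0.2332] w 0.124
```

Peg gripped (11.5 mm), which puts the arm at about 2.02 rad. Swinging it along the arc.

```bash
python3 -m inch '[{"travel":[0,-0.58,-0.24],"roll":0,"jaw":0.08},{"travel":[0,-0.6,-0.18],"roll":0,"jaw":0.08},{"travel":[0,-0.62,-0.12],"roll":0,"jaw":0.08},{"travel":[0,-0.63,-0.05],"roll":0,"jaw":0.08},{"travel":[0,-0.63,0.01],"roll":0,"jaw":0.08}]' 10
python3 -m inch '[{"travel":[0,-0.62,0.08],"roll":0,"jaw":0.08},{"travel":[0,-0.61,0.14],"roll":0,"jaw":0.08},{"travel":[0,-0.59,0.21],"roll":0,"jaw":0.08},{"travel":[0,0,0],"roll":0,"jaw":0.08}]'
python3 st.py
```

```text
time: 18.75
tool_pos: [0.5001, 0.1434, 0.2506]
tcp_rot: [0.036, 0.999, 0.0, 0.0]
force: [-0.0, 2.8, 1.1]
width: 0.128
time: 19.15
tool_pos: [0.4956, 0.0865, 0.2367]
tcp_rot: [0.038, 0.999, -0.001, -0.001]
force: [-0.2, -3.3, 1.7]
width: 0.126
19.45 F [-2.47 -5.67  5.07] p [0.4958 0.089  0.2376] w 0.125
```

```bash
python3 -m inch '[{"travel":[0,-0.57,0.27],"roll":0,"jaw":0.08},{"travel":[0,-0.54,0.33],"roll":0,"jaw":0.08},{"travel":[0,-0.5,0.38],"roll":0,"jaw":0.08},{"travel":[0,-0.46,0.43],"roll":0,"jaw":0.08},{"travel":[0,-0.41,0.48],"roll":0,"jaw":0.08}]'
python3 -m inch '[{"travel":[0,-0.36,0.52],"roll":0,"jaw":0.08},{"travel":[0,-0.3,0.55],"roll":0,"jaw":0.08},{"travel":[0,0,0],"roll":0,"jaw":0.08},{"travel":[0,0,0],"roll":0,"jaw":0.08}]'
python3 - <<'E'
from st import *
F,s=st(); print(F,s['tool_pos'],s['width'],s['time'])
S,T=robot.grab_frame('side'),robot.grab_frame('top')
for p in('handle','foot_tip','anvil'):
  for f in(S,T): print(p,[(np.round(r['location'],1).tolist(),round(r['p'],2)) for r in robot.spot_point(f,p)][:2])
A=np.array([.5359,.0206]); ux=np.array([-.0741,-.9972]); uy=np.array([.9972,-.0741]); H=A-.134*ux
for th in(.4,.45,.5):
    c,q=np.cos(th),np.sin(th); X=np.append(H+.18*c*ux-.042*uy,.085+.18*q); Y=np.append(H+(.13*c+.032*q)*ux,.085+.13*q-.032*c-.008)
    print(th,X.round(4),proj(S,X).round(1),'foot',proj(S,Y).round(1),Y[2].round(4))
cv2.imwrite('pics/c7.png',cv2.resize(cv2.cvtColor(S['img'][120:270,220:370],4),None,fx=4,fy=4,interpolation=2))
E
```

```text
time: 19.95
tool_pos: [0.4908, 0.016, 0.1806]
tcp_rot: [0.036, 0.999, 0.0, -0.0]
force: [-0.8, 2.6, 1.8]
width: 0.124
time: 20.35
tool_pos: [0.4892, -0.0039, 0.1485]
tcp_rot: [0.036, 0.999, -0.0, -0.001]
force: [-1.4, -0.8, -2.9]
width: 0.122
[-1.51356514 -0.25297716 -3.12898295] [ 0.48928333 -0.00367165  0.14893321] 0.1265916412750557 20.65
handle [([290.3, 193.4], 0.57), ([307.6, 219.2], 0.18)]
handle []
foot_tip [([309.9, 204.6], 0.55)]
foot_tip []
anvil [([311.1, 229.6], 0.57)]
anvil []
0.4 [ 0.4917 -0.008   0.1551] [294.1 199.8] foot [309.1 206.2] 0.0982
0.45 [ 0.4919 -0.0043  0.1633] [293.  194.6] foot [308.8 202.9] 0.1047
0.5 [ 4.922e-01 -2.000e-04  1.713e-01] [291.9 189.3] foot [308.4 199.6] 0.1112
```

View pics/c7.png

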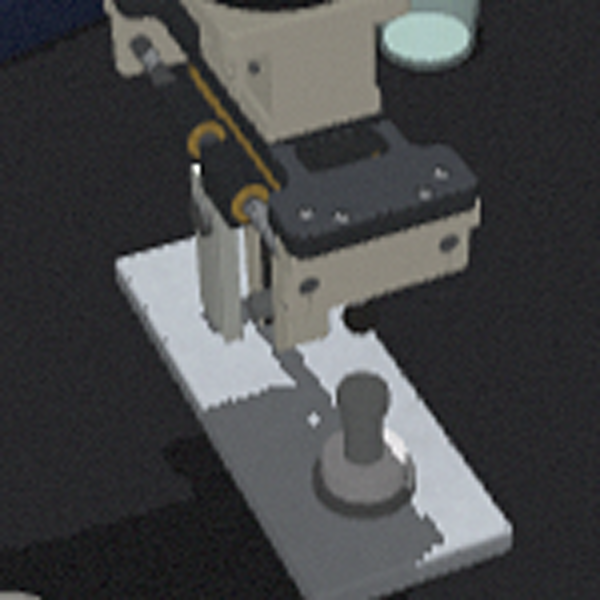

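The foot (dark ball at (310,200)) hangs clear above the upright plug, with the arm at about 0.45 rad. I'll let go of the peg, close the fingers above it and push down from the top, so letting go at the end is just a lift.

```bash
python3 -m inch '[{"travel":[0,0,0],"roll":0,"jaw":0.4},{"travel":[0,0,0],"roll":0,"jaw":0.4},{"travel":[0,0,0],"roll":0,"jaw":0.4},{"travel":[0,0,-0.7],"roll":0,"jaw":0.4},{"travel":[0,0,-0.7],"roll":0,"jaw":0.4}]' 20
python3 -m inch '[{"travel":[0,0,0],"roll":0,"jaw":0},{"travel":[0,-0.2,0],"roll":0,"jaw":0},{"travel":[0,0,0],"roll":0,"jaw":0},{"travel":[0,0,0],"roll":0,"jaw":0},{"travel":[0,0,0],"roll":0,"jaw":0}]' 20
python3 st.py
python3 -m inch '[{"travel":[0,0,0.3],"roll":0,"jaw":0},{"travel":[0,0,0.3],"roll":0,"jaw":0},{"travel":[0,0,0],"roll":0,"jaw":0}]'
python3 st.py
python3 -m inch '[{"travel":[0,-0.05,0.15],"roll":0,"jaw":0},{"travel":[0,-0.05,0.15],"roll":0,"jaw":0},{"travel":[0,0,0],"roll":0,"jaw":0}]'
python3 st.py
```

```text
time: 21.55
tool_pos: [0.4895, -0.0047, 0.1908]
tcp_rot: [0.036, 0.999, -0.0, -0.0]
force: [-0.9, -0.0, 0.8]
width: 0.397
time: 22.05
tool_pos: [0.4888, -0.0104, 0.19]
tcp_rot: [0.036, 0.999, -0.0, -0.001]
force: [0.2, 0.1, -1.2]
width: 0.028
22.35 F [ 0.12  0.11 -0.01] p [ 0.489  -0.0103  0.1905] w 0.006
time: 22.65
tool_pos: [0.4886, -0.0104, 0.1713]
tcp_rot: [0.036, 0.999, -0.0, -0.001]
force: [-0.1, -0.4, -0.8]
width: 0.005
22.95 F [-0.21 -0.42  0.  ] p [ 0.4891 -0.0103  0.1727] w 0.003
time: 23.25
tool_pos: [0.4889, -0.0141, 0.1632]
tcp_rot: [0.037, 0.999, -0.0, 0.0]
force: [0.3, -2.0, 1.4]
width: 0.006
23.55 F [ 0.07 -0.23  0.31] p [ 0.4887 -0.013   0.1635] w 0.004
```

```bash
python3 -m inch '[{"travel":[0,-0.03,0.1],"roll":0,"jaw":0},{"travel":[0,-0.03,0.1],"roll":0,"jaw":0},{"travel":[0,-0.03,0.1],"roll":0,"jaw":0}]'
python3 -m inch '[{"travel":[0,-0.03,0.1],"roll":0,"jaw":0},{"travel":[0,0,0],"roll":0,"jaw":0}]'
python3 - <<'E'
from st import *
F,s=st(); print(F,s['tool_pos'],s['time'])
S=robot.grab_frame('side')
for p in('handle','foot_tip'): print(p,[(np.round(r['location'],1).tolist(),round(r['p'],2)) for r in robot.spot_point(S,p)][:2])
A=np.array([.5359,.0206]); ux=np.array([-.0741,-.9972]); uy=np.array([.9972,-.0741]); H=A-.134*ux
for th in(.23,.3,.35,.4,.45):
    c,q=np.cos(th),np.sin(th); X=np.append(H+.18*c*ux-.042*uy,.085+.18*q); Y=np.append(H+(.13*c+.032*q)*ux,.085+.13*q-.032*c-.008)
    print(th,X.round(4),proj(S,X).round(1),'foot',proj(S,Y).round(1),Y[2].round(4))
cv2.imwrite('pics/c8.png',cv2.resize(cv2.cvtColor(S['img'][150:260,240:350],4),None,fx=5,fy=5,interpolation=2))
E
```

```text
time: 23.85
tool_pos: [0.4886, -0.0165, 0.1544]
tcp_rot: [0.036, 0.999, -0.0, 0.0]
force: [-1.1, -2.4, 2.0]
width: 0.001
time: 24.05
tool_pos: [0.4885, -0.017, 0.1511]
tcp_rot: [0.036, 0.999, 0.0, -0.0]
force: [-0.0, -0.2, 0.1]
width: 0.004
[-0.15523159  0.02197051  0.00200797] [ 0.488666   -0.01664251  0.15159338] 24.35
handle [([289.1, 205.0], 0.64)]
foot_tip [([310.9, 211.3], 0.69)]
0.23 [ 0.491  -0.0174  0.126 ] [296.9 216.6] foot [309.6 216.2] 0.0755
0.3 [ 0.4912 -0.0141  0.1382] [295.9 209.9] foot [309.5 212.3] 0.0848
0.35 [ 0.4914 -0.0113  0.1467] [295.1 204.9] foot [309.4 209.3] 0.0915
0.4 [ 0.4917 -0.008   0.1551] [294.1 199.8] foot [309.1 206.2] 0.0982
0.45 [ 0.4919 -0.0043  0.1633] [293.  194.6] foot [308.8 202.9] 0.1047
```

View pics/c8.png

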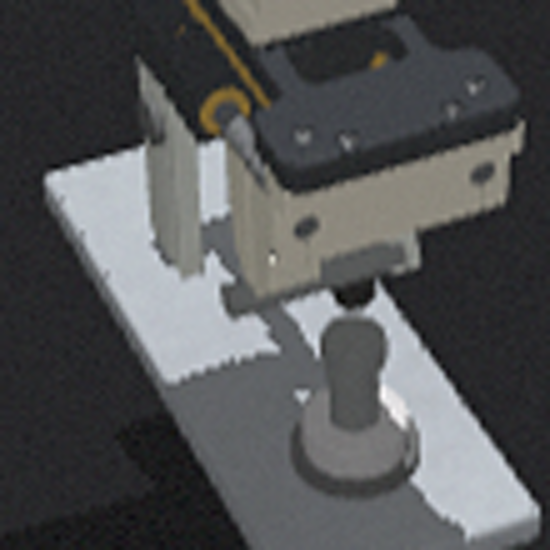

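The peg follows the fingertips (arm about 0.34 rad) and the foot at (311,208) is about 15 mm above the plug. Approach in smaller steps.

```bash
cat > g.py <<'E'
import sys; from h import *
F=[robot.read_state()['force'][2]]
for i in range(5): robot.grab_frame('top'); F.append(robot.read_state()['force'][2])
s=robot.read_state(); print(round(s['time'],2),'Fz',np.round(F,1),'mean',round(np.mean(F),2),'p',s['tool_pos'].round(4)); sys.exit(0 if np.mean(F[1:])<float(sys.argv[1]) else 1)
E
python3 -m inch '[{"travel":[0,-0.02,0.12],"roll":0,"jaw":0},{"travel":[0,-0.02,0.12],"roll":0,"jaw":0},{"travel":[0,-0.02,0.12],"roll":0,"jaw":0},{"travel":[0,-0.02,0.1],"roll":0,"jaw":0}]' >/dev/null
python3 g.py 2 && python3 -m inch '[{"travel":[0,0,0.04],"roll":0,"jaw":0}]' >/dev/null
python3 g.py 2 && python3 -m inch '[{"travel":[0,0,0.04],"roll":0,"jaw":0}]' >/dev/null && python3 g.py 2
```

```text
25.15 Fz [ 2.1 -0.2 -0.4 -0.   0.8 -0.5] mean 0.29 p [ 0.4883 -0.019   0.1377]
25.5 Fz [ 2.5  0.5 -0.  -0.4 -0.1 -0.2] mean 0.37 p [ 0.4884 -0.0192  0.1366]
25.85 Fz [ 2.6  1.6  0.9  0.4  0.4 -0.4] mean 0.93 p [ 0.4884 -0.0193  0.1354]
```

```bash
python3 -m inch '[{"travel":[0,0,0.04],"roll":0,"jaw":0}]' >/dev/null; python3 g.py 1.3 && python3 -m inch '[{"travel":[0,0,0.03],"roll":0,"jaw":0}]' >/dev/null && python3 g.py 1.3 && python3 -m inch '[{"travel":[0,0,0.02],"roll":0,"jaw":0}]' >/dev/null && python3 g.py 1.3 && python3 -m inch '[{"travel":[0,0,0.02],"roll":0,"jaw":0}]' >/dev/null && python3 g.py 1.3 && python3 -m inch '[{"travel":[0,0,0.02],"roll":0,"jaw":0}]' >/dev/null && python3 g.py 1.3
```

```text
26.2 Fz [1.4 1.6 0.7 0.9 0.8 0.8] mean 1.02 p [ 0.4884 -0.0192  0.1341]
26.55 Fz [ 2.2  0.8  1.5 -0.1  0.3 -0.5] mean 0.69 p [ 0.4884 -0.0192  0.1333]
26.9 Fz [2.4 1.7 1.2 0.  2.2 1.2] mean 1.45 p [ 0.4884 -0.0193  0.1327]
27.25 Fz [0.9 1.6 1.7 1.1 1.7 1.4] mean 1.4 p [ 0.4884 -0.0193  0.1321]
```

```bash
python3 st.py; python3 -m inch '[{"travel":[0,0,0.02],"roll":0,"jaw":0}]' >/dev/null; python3 g.py 2.5 && python3 -m inch '[{"travel":[0,0,0.02],"roll":0,"jaw":0}]' >/dev/null && python3 g.py 2.5; python3 st.py
python3 - <<'E'
from st import *
S=robot.grab_frame('side')
cv2.imwrite('pics/c9.png',cv2.resize(cv2.cvtColor(S['img'][175:250,270:345],4),None,fx=8,fy=8,interpolation=2))
E
```

```text
27.55 F [-0.   -0.79  1.1 ] p [ 0.4884 -0.0192  0.1321] w 0.007
27.9 Fz [3.3 2.1 1.6 0.7 1.7 1.1] mean 1.74 p [ 0.4884 -0.0194  0.1315]
28.25 Fz [4.4 4.  3.  3.4 2.7 3.3] mean 3.46 p [ 0.4884 -0.0194  0.1309]
28.55 F [-0.74 -3.04  3.27] p [ 0.4884 -0.0194  0.1309] w 0.002
```

View pics/c9.png

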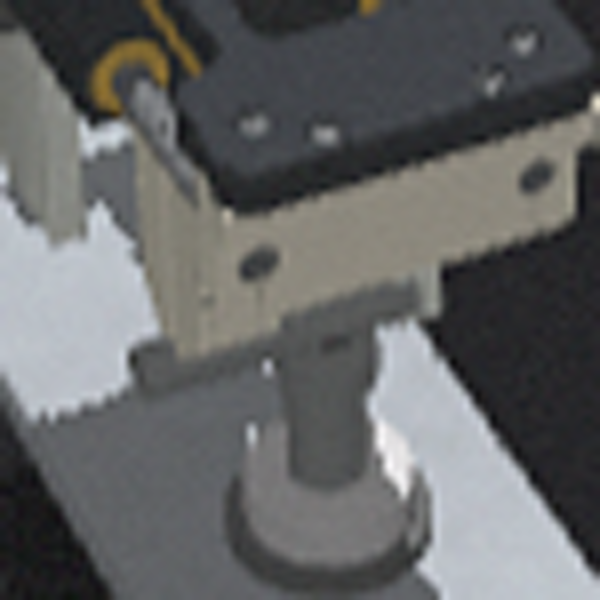

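The foot sits on the plug cap (about (311,217)), the plug is upright, and a steady 3.3 N at the handle persists at rest. That corresponds to roughly 3–5 N at the foot. Lift off gently and move clear.

```bash
python3 -m inch '[{"travel":[0,0,-0.03],"roll":0,"jaw":0},{"travel":[0,0,-0.05],"roll":0,"jaw":0},{"travel":[0,0,-0.2],"roll":0,"jaw":0},{"travel":[0,0,-0.6],"roll":0,"jaw":0},{"travel":[0,0,-1],"roll":0,"jaw":0}]' >/dev/null
python3 -m inch '[{"travel":[0,0,-1],"roll":0,"jaw":0},{"travel":[0,-1,-1],"roll":0,"jaw":0},{"travel":[0,-1,-1],"roll":0,"jaw":0},{"travel":[0,-1,-0.5],"roll":0,"jaw":0},{"travel":[0,-1,0],"roll":0,"jaw":0}]' >/dev/null
python3 -m inch '[{"travel":[0,-1,0],"roll":0,"jaw":0},{"travel":[0,-1,0],"roll":0,"jaw":0},{"travel":[0,-1,0],"roll":0,"jaw":0},{"travel":[0,0,0],"roll":0,"jaw":0}]'
python3 - <<'E'
from st import *
S=robot.grab_frame('side'); f0=np.load('f0.npz')
for i in range(4): robot.grab_frame('top')
S2=robot.grab_frame('side'); T=robot.grab_frame('top')
d=np.abs(S['img'][150:260,240:350].astype(int)-S2['img'][150:260,240:350]).max(2); print('moving px',(d>40).sum())
for p in('handle','foot_tip','plug_a_cap'): print(p,[(np.round(r['location'],1).tolist(),round(r['p'],2)) for r in robot.spot_point(S2,p)][:3],[(np.round(r['location'],1).tolist(),round(r['p'],2)) for r in robot.spot_point(T,p)][:3])
A=np.array([.5359,.0206]); ux=np.array([-.0741,-.9972]); uy=np.array([.9972,-.0741]); H=A-.134*ux
for th in(.2,.22,.24,.26):
    c,q=np.cos(th),np.sin(th); X=np.append(H+.18*c*ux-.042*uy,.085+.18*q); print(th,proj(S2,X).round(1),proj(T,X).round(1))
print(robot.read_state()['tool_pos'],robot.read_state()['time'])
cv2.imwrite('pics/c10.png',np.hstack([cv2.resize(cv2.cvtColor(S2['img'][150:260,240:350],4),None,fx=5,fy=5,interpolation=2)]))
E
```

```text
time: 30.0
tool_pos: [0.4723, -0.2325, 0.2928]
tcp_rot: [0.039, 0.999, -0.001, 0.0]
force: [0.1, 0.5, -0.7]
width: 0.005
moving px 6
handle [([295.8, 216.5], 0.59)] [([302.0, 264.2], 0.71)]
foot_tip [([310.3, 216.2], 0.86)] [([279.9, 237.9], 0.94)]
plug_a_cap [([434.6, 337.8], 0.76)] []
0.2 [297.2 219.4] [301.3 261.2]
0.22 [297.  217.5] [300.8 260.8]
0.24 [296.8 215.6] [300.3 260.5]
0.26 [296.5 213.7] [299.8 260.1]
[ 0.47324292 -0.22852907  0.29229375] 30.65
```

View pics/c10.png

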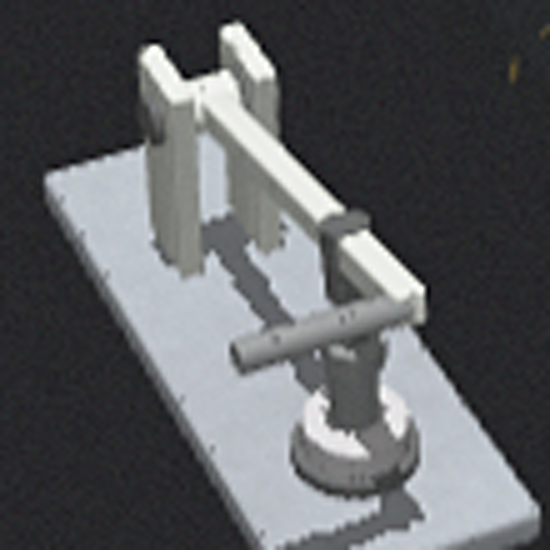

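The arm rests level-ish (about 0.23 rad) with its foot on the upright plug at (310,217), still between two pictures, and the gripper is well clear.

```bash
python3 -c "
from bench import robot
print(robot.finish_job(), robot.read_state()['time'])"
```

```text
the job is handed in; nothing more can be done
the job is handed in; nothing more can be done
```

The job is handed in. The plug from the pocket next to the tab stands on the anvil with the press arm's foot resting on it. No verdict was reported, so what follows is from my own checks.

**What I did:**
- I lifted the plug out of the tab-side pocket and set it on the anvil by touch. The stop height puts its shank at about 28 mm.
- I swung the arm from about 2.02 to 0.45 rad by its gripped peg, then pushed it down with closed fingertips until the foot touched.
- I lifted off and moved the gripper clear. The clock read about 31 s of the 72 s allowed.

**Last checks:**
- **Plug and arm:** the last side picture shows the plug upright with the foot on its cap. The peg position gives an arm angle of about 0.23 rad, against about 0.227 rad calculated for contact.
- **At rest:** two pictures about 0.3 s apart showed no movement.
- **Pressing force:** this is inferred, not measured. Before I lifted off, the handle force held steady at 3.3 N, which means roughly 3–5 N at the foot. I could not read the force after letting go.

**Weak or missing checks:**
- **Position readings:** the two cameras disagreed by up to about 5 mm on the pocket position. They agreed within about 2 mm on the anvil.
- **Plug detection:** the point detector only reported a plug still in the tray, never the one on the anvil, so I judged that one by eye.
- **Surroundings:** after the arm swing I did not look again at the other two plugs or the glassware. I noticed no sign of contact with any of them.

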